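Lock the plate-drying box

ROBOT

A 6-joint arm with a two-finger parallel gripper is mounted at the origin on the work surface. World frame = base frame: x ahead of the robot, y to its left, z up, the work surface at z = 0. Lengths are in mm, angles in rad, forces in N, time in s.
With the tool pointing down it reaches from about 400 to 925 mm from the base axis. Payload 12.5 kg.
Tool frame: the origin (TCP) lies between the finger pads; the fingertips stand 11 mm ahead of it and the grasp point (between the pads) lies 8 mm behind it (env.tip_extent is the distance from the TCP to the fingertips, in mm); x points along the fingers, z is the direction in which the jaws open and shut, and the axes are right-handed (so a half turn about x gives the same grasp; the last joint's range is limited). The gripper opens to 95 mm and grips with 3 to 60 N. Pads are 20 mm wide; open, the fingers measure 119 mm over their backs; the gripper's body (75 mm by 180 mm) begins 59 mm behind the grasp point.
Start: joints at [-1.378, 0.491, 1.559, -0, 1.092, -0.106], TCP at [184.006, -597.317, 225.661] pointing down, gripper open.
Joint ranges: [-3.1, 3.1], [-0.84, 2.19], [0.05, 2.79], [-1.13, 4.28], [0.06, 2.93], [-2.69, 2.69]. Speed limits (rad/s): [2.22, 2.22, 2.79, 3.14, 3.14, 3.14].

INTERFACE

Orientations are given as [roll, pitch, yaw] about the fixed x, y, z axes, in that order (R = Rz(yaw) Ry(pitch) Rx(roll)).
In Python, from cell import status, imaging, env gives the robot as it stands. The module is installed in compiled form; this text tells all that it offers.
- The arm moves only by the tool apply_moves, never from a script. Its argument "increments" is a list of rows, each a list of 5 numbers: the closure, from 0 (fully open) to 1 (shut), then the shift along the tool's x, y, z in mm, then the turn about the tool's x in degrees. A call has 1 to 10 rows; each row shifts and turns the commanded pose from where the row before left it, along the tool's axes as they then stand; what a row does not reach is not made up. A row lasts 1/10 s, in which the tool goes at most 50 mm and 8.59 degrees, less where a joint would pass 70% of its speed; a pose out of reach is approached as far as the arm can. A call with a gripper value outside its range is refused whole. The fingers move at their own pace and stop on an object; the grip force is fixed at half the most. Time passes only in rows, so rows that do not move let the fingers close. It gives the time, the measured TCP pose, the force and the opening at its end, in the units of the state.
- status.state(): the state, without advancing time (a new reading comes with each control period).
- imaging.read_camera(name): name is "scene" or "top" or "wrist"; returns a dict with "pixels" (400x640x3 uint8, red, green, blue), "fovy" (degrees; the focal length in pixels is half the picture's height over the tangent of half this angle, whatever the lens; pixels are square), "cx", "cy" (the principal point, pixels), "R" (3x3) and "t" (3): a world point X has camera coordinates R X + t. Camera axes: x right, y down, z forward; pixel columns grow to the right and rows downward; lengths in mm; the calibration is good to about 2 mm. A picture is of the moment at which its call begins. There is no depth.
- env.job_done(): hands the job in, once; it reports no verdict.
The state is a dict: "t": time; "joints": joint angles; "qvel": joint speeds; "tau": joint torques, N m; "eef_pos": TCP position; "tcp_rot": TCP orientation; "ft_force": force on the tool from outside, world axes, zero at the start; "moment": the same for the moment, N m; "opening": opening from 0.0 (shut) to 1.0 (fully open).
Only numpy, scipy, OpenCV 4.12 (cv2) and the standard library are available. Lean on these libraries where they do the work, as an engineer would, in place of code of your own. Each camera call takes 0.05 s, during which the arm holds its last target. There are 200 camera calls.

TASK

Lock the drying box: turn the blue slotted disc by pushing its orange stud until the slot lines up with the steel bolt, then push the bolt by its red tab through the slot until it is fully home in the keeper. Only push: do not lift the bolt out of its channel, and leave the bottle, the tape roll and the vial where they stand. Finish clear of everything.

Things in the scene. Friction and masses are not known exactly. Their poses are not given: they have to be found in the camera images.
- box: White fixed drying box, 260 (x) x 440 (y) x 70 mm high, with a window in its lid. Origin: centre of its underside, on the table; x from its front (robot side) to its hinge side, y along its length, z up. Place and yaw vary. The lock stands on the lid, in one line along the box's y at box x = -50 mm: bolt channel, disc (y = 80), keeper.
- channel (a point): Bolt channel's disc-side end, box frame (-50, 32, 90) mm, at the height of the rail tops (20 mm above the lid). Rails 42 mm wide overall run from here 202 mm back along -y. Two stop posts for the red tab stand on the rails 8 to 18 mm back from here, centred 16 mm either side of the line, tops 112 mm above the table.
- keeper (a point): Middle of the keeper's slot (26 mm wide) where the bolt's nose ends up: box frame (-50, 150, 84) mm. The dark steel keeper is 48 mm wide, at box y = 130 to 178, top 100 mm above the table.
- disc (a joint): Angle of the blue disc about its upright axis, rad, growing anticlockwise from above. Diameter 90 mm, top 24 mm above the lid; a straight slot 26 mm wide, open on top, crosses it through the centre (bare metal floor). The slot lines up with the bolt at 0 and equally at 3.14; starts between 0.6 and 2.54; stops at -0.5 and 3.64. Stiff (0.05 N m): stays where left.
- disc_centre (a point): Centre of the disc at the height of its top face (94 mm above the table), on its axis; box frame (-50, 80, 94) mm.
- stud (a point): Half-way up the orange upright stud on the disc: diameter 12 mm, 28 mm tall above the disc's top face, 31 mm from the axis, at right angles to the slot. Its x axis points from the disc's axis outwards through the stud, which lies towards the box's +x at joint disc = 0, +y (the keeper) at 1.57, -x at 3.14.
- bolt: Loose steel bolt bar, 190 mm long (y), 18 wide, 16 high, about 0.4 kg, lying in the open-topped channel 6 mm above the lid, 2 mm play each side. Origin: centre of its underside; y along it towards the tapered nose (the way to push). It starts clear of the disc, has 150 to 180 mm to travel, and cannot pass the disc unless the slot is lined up.
- tab (a point): Centre of the red upright tab on the bolt, 57 mm behind the bolt's middle: 44 mm wide (x), 10 mm thick (y), 28 mm tall, foot 92 mm and top 120 mm above the table. Pushed from behind along the box's +y, it stops against the two posts when its centre is at box y = 9 mm (141 mm short of the keeper point): the bolt is then home.
- nose (a point): Tip of the bolt's tapered nose, half-way up it (95 mm ahead of the bolt's middle); at box y = 161 mm when the bolt is fully home.
- amber_bottle: Loose amber reagent bottle standing on the table beside one end of the box, diameter 62, height 140 mm, origin at the centre of its base. Leave alone.
- tape: Loose roll of tape lying flat on the table beside the other end of the box (bottle and tape may change ends), diameter 90, height 24 mm, origin at the centre of its underside. Leave alone.
- vial: Small loose vial with blue cap standing on the box's lid, diameter 34, height 55 mm, origin at the centre of its base. Leave alone.
Things that resemble listed ones, but are neither listed nor needed, are in the scene too. What is shaped like the bolt but yellow is not meant.

How it is judged:
By the outcome, as a careful person would: the job done as asked, in the order asked, and still so for the second after the job is handed in, with the robot touching nothing.
It also fails if it takes over 48 s, if anything falls off the work surface, if the arm or the gripper's body presses on something with over 40 N, if the wrist force passes 120 N, or if a joint passes its speed limit or range.

## Working session

There is one attempt and no reset: what is moved stays moved. The work goes in short steps, Python scripts to look and compute and a tool call to move; the robot and the scene stay as the last step left them, time stands still between calls to the robot, and variables do not carry over. Pictures are saved under pics/ and viewed, about 8 in all and at most 12, crops included, and the job is handed in when it is done.

Besides the shell and the picture viewer there is one more tool, called after ">>>" by a JSON object that holds its "name" and its "arguments". apply_moves: Moves the arm, as the interface text tells. Its arguments: {"type":"object","properties":{"increments":{"type":"array"}},"required":["increments"]}

```bash
mkdir -p pics
cat > h.py <<'E'
from cell import status, imaging, env
import numpy as np, cv2
def cam(n,save=None):
    c=imaging.read_camera(n); 
    if save: cv2.imwrite('pics/'+save,c['pixels'][:,:,::-1])
    c['f']=200/np.tan(np.radians(c['fovy']/2)); c['R']=np.array(c['R']);c['t']=np.array(c['t']); return c
def ray(c,u,v,z):
    d=c['R'].T@np.array([(u-c['cx'])/c['f'],(v-c['cy'])/c['f'],1]); o=-c['R'].T@c['t']
    return o+d*(z-o[2])/d[2]
def proj(c,X):
    p=c['R']@np.array(X)+c['t']; return c['f']*p[:2]/p[2]+[c['cx'],c['cy']]
E
python3 - <<'E'
from h import *
for n in ['top','scene']:
    c=cam(n,n+'1.png'); np.savez(n+'1.npz',**c); print(n,c['fovy'],c['cx'],c['cy'],-c['R'].T@c['t'],c['R'][2])
s=status.state();print({k:np.round(v,3) for k,v in s.items()})
E
```

```text
top 54.62603608197292 324.8791381497575 195.51277334262318 [ 480.45293866   36.71725402 1096.68333088] [ 0.06593372 -0.021996   -0.99758154]
scene 56.877126826034406 317.3487081702283 197.03752344629282 [846.40392814 541.8642083  804.71149519] [-0.32683487 -0.54072006 -0.7751134 ]
{'t': np.float64(0.1), 'joints': array([-1.378,  0.492,  1.559, -0.   ,  1.092, -0.106]), 'qvel': array([-0.002, -0.   , -0.002,  0.   , -0.   , -0.   ]), 'tau': array([ 3.0000e-03, -6.1362e+01, -2.5861e+01,  6.9000e-02,  4.7000e-02,
       -0.0000e+00]), 'eef_pos': array([ 183.953, -597.1  ,  225.111]), 'tcp_rot': array([3.049, 1.57 , 1.777]), 'ft_force': array([-0.035,  0.28 ,  0.604]), 'moment': array([-0.033, -0.015, -0.008]), 'opening': np.float64(0.999)}
```

View pics/top1.png

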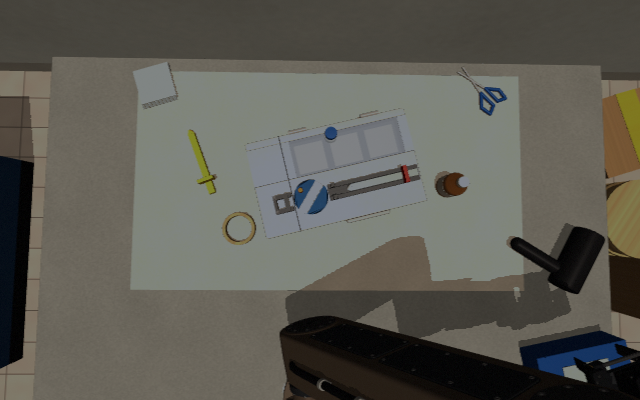

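View pics/scene1.png

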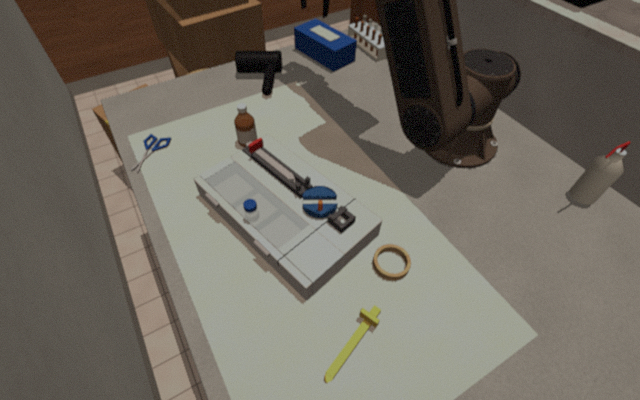

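The top view shows the box, with the red tab at about (407,173), the disc at (311,197), the keeper at (284,203), the vial at (330,133), the bottle at (455,184) and the tape at (239,228). Next I measure by colour.

Run:
```python
from h import *
c=dict(np.load('top1.npz'))
px=c['pixels']; h=cv2.cvtColor(px,cv2.COLOR_RGB2HSV).astype(int)
H,S,V=h[...,0],h[...,1],h[...,2]
def blob(m,x0,x1,y0,y1):
    k=np.zeros_like(m);k[y0:y1,x0:x1]=m[y0:y1,x0:x1]; v,u=np.nonzero(k); return u,v
u,v=blob(((H<6)|(H>174))&(S>150)&(V>90),380,430,150,200); tab=ray(c,u.mean(),v.mean(),120);print('tab',len(u),u.mean(),v.mean(),tab)
u,v=blob((H>95)&(H<125)&(S>120),285,335,170,225); (cc,r)=cv2.minEnclosingCircle(np.c_[u,v].astype(np.float32)); disc=ray(c,*cc,94);print('disc',cc,r,disc)
u,v=blob((H>5)&(H<22)&(S>120)&(V>90),285,335,170,225); print(len(u),u.mean(),v.mean()); st=ray(c,u.mean(),v.mean(),115)
print('stud',st,np.hypot(*(st-disc)[:2]))
# box lid corners
for p in [(246,143),(405,109),(426,200),(268,238)]: print(ray(c,*p,70))
for n,p,z in [('vial',(330,133),125),('bottle',(455,184),100),('tape',(239,228),24)]: print(n,ray(c,*p,z))
d=(disc-tab)[:2]; yaw=np.arctan2(d[1],d[0])-np.pi/2; print('yaw',yaw,np.linalg.norm(d))
s=(st-disc)[:2];print('disc ang',np.arctan2(s[1],s[0])-yaw)
s=cv2.resize(px[100:250,230:480],None,fx=3.2,fy=3.2,interpolation=cv2.INTER_CUBIC);cv2.imwrite('pics/crop.png',s[:,:,::-1])
```

```text
tab 60 405.85 173.36666666666667 [ 603.50807475 -190.87250096  120.        ]
disc (310.5, 196.5) 16.86722755432129 [543.81279165  51.87784015  94.        ]
15 299.8666666666667 189.53333333333333
stud [559.96572673  78.73194657 115.        ] 31.337842030056855
[686.81354746 225.74840183  70.        ]
[ 785.27902599 -201.26610255   70.        ]
[ 538.80493566 -256.18446476   70.        ]
[434.95387491 162.81470117  70.        ]
vial [704.10001855   3.50886186 125.        ]
bottle [ 579.52404064 -324.02248925  100.        ]
tape [459.7092238  248.37636352  24.        ]
yaw 0.2411276861268299 249.98250925761621
disc ang 0.7881417317624535
```

View pics/crop.png

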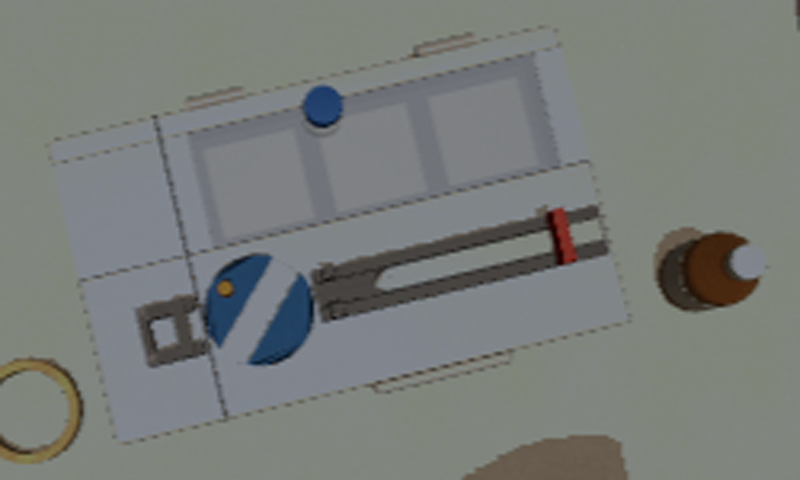

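The crop confirms the layout: the stud is on the far-left of the disc, so the angle is about 0.8 and I turn it to 0. The tab is about 179 mm short of home. Next I work out the move to above the start of the stud push.

```bash
cat >> h.py <<'E'
from scipy.spatial.transform import Rotation as Ro
def Rt(): return Ro.from_euler('xyz',status.state()['tcp_rot']).as_matrix()
def plan(target,yaw,show=True):
    s=status.state(); R=Rt(); p=np.array(s['eef_pos'])
    bx=np.array([np.cos(yaw),np.sin(yaw),0])
    # turn about tool x so that tool z || +-box x
    a=R.T@bx; th=np.degrees(np.arctan2(-a[1],a[2])); th=(th+90)%180-90
    R2=R@Ro.from_euler('x',th,degrees=True).as_matrix()
    print('pos',p.round(1),'turn',th.round(2),'shift now',(R.T@(target-p)).round(1),'shift after turn',(R2.T@(target-p)).round(1))
    print('R',R.round(3).tolist(),'F',np.round(s['ft_force'],1),'t',s['t'],'q',np.round(s['joints'],2))
def box2w(b,disc,yaw):
    c,s_=np.cos(yaw),np.sin(yaw); d=np.array(b)-[-50,80]; return disc[:2]+np.array([[c,-s_],[s_,c]])@d
E
python3 - <<'E'
from h import *
D=np.array([543.8,51.9]);yaw=.239
t=box2w([-24,125],D,yaw);print(t); plan(np.array([*t,225]),yaw)
E
```

```text
[558.40805235 101.77589404]
pos [ 184.  -597.1  225.1] turn -86.57 shift now [   0.7  563.6 -557.7] shift after turn [  0.7 590.4 529.3]
R [[-0.0, 0.956, 0.294], [0.001, 0.294, -0.956], [-1.0, 0.0, -0.001]] F [-0.   0.3  0.6] t 0.1 q [-1.38  0.49  1.56 -0.    1.09 -0.11]
```

>>> {"name": "apply_moves", "arguments": {"increments": [[1, 0, 33, -33, -5], [1, 0, 36, -30, -5], [1, 0, 38, -26, -5], [1, 0, 41, -23, -5], [1, 0, 42, -19, -5], [1, 0, 44, -15, -5], [1, 0, 45, -11, -5], [1, 0, 46, -7, -5], [1, 0, 46, -3, -5], [1, 0, 46, 1, -5]]}}

```text
t: 1.1
eef_pos: [407.6, -188.5, 225.6]
tcp_rot: [-1.657, 1.571, -2.053]
ft_force: [0.4, -0.4, 0.5]
opening: 0.219
```

>>> {"name": "apply_moves", "arguments": {"increments": [[1, 0, 46, 5, -5], [1, 0, 46, 9, -5], [1, 0, 45, 13, -5], [1, 0, 43, 17, -5], [1, 0, 42, 21, -5], [1, 0, 30, 24, -5], [1, 0, 20, 20, -5], [1, 0, 0, 0, 0]]}}

```text
t: 1.9
eef_pos: [562.2, 68.9, 225.0]
tcp_rot: [1.836, 1.571, 2.053]
ft_force: [-0.8, -0.4, -0.6]
opening: 0.005
```

Run:
```python
from h import *
D=np.array([543.8,51.9]);yaw=.239
t=box2w([-24,125],D,yaw); plan(np.array([*t,225]),yaw)
c=cam('wrist','w1.png');np.savez('w1.npz',**c);print(-c['R'].T@c['t'],c['R'][2])
```

```text
pos [562.2  68.9 225. ] turn -1.27 shift now [-0.  32.9  3.3] shift after turn [-0.  32.8  4.1]
R [[-0.0, -0.215, 0.977], [0.0, 0.977, 0.215], [-1.0, 0.0, -0.0]] F [-0.8 -0.4 -0.6] t 1.9 q [ 0.01  0.41  1.71  0.    1.03 -0.21]
[547.43135162 134.68197618 385.7129222 ] [ 0.05241139 -0.24203069 -0.968852  ]
```

View pics/w1.png

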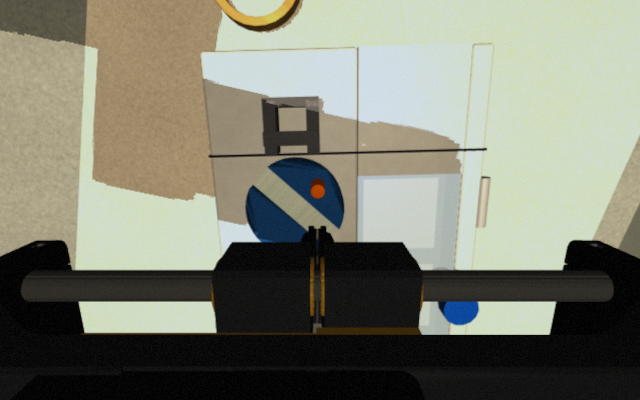

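The wrist view shows the disc at about (295,202), the stud at (317,190) and the keeper at (292,122). The closed fingers are in front, near (318,240).

Run:
```python
from h import *
c=dict(np.load('w1.npz'))
px=c['pixels']; h=cv2.cvtColor(px,cv2.COLOR_RGB2HSV).astype(int)
H,S,V=h[...,0],h[...,1],h[...,2]
m=(H>95)&(H<125)&(S>120)&(V>40);m[:150]=0;m[232:]=0;m[:,:235]=0;m[:,350:]=0
pts=np.argwhere(m)[:,::-1].astype(np.float32); hull=cv2.convexHull(pts)[:,0]
w=np.array([ray(c,*p,94)[:2] for p in hull if p[1]<228],np.float32)
(a,b),r=cv2.minEnclosingCircle(w);D=np.array([a,b]);print('disc',D,r)
m=((H<15)|(H>172))&(S>150)&(V>100);m[:170]=0;m[210:]=0;m[:,:290]=0;m[:,345:]=0
v,u=np.nonzero(m);st=ray(c,u.mean(),v.mean(),115)[:2];print('stud',len(u),u.mean(),v.mean(),st,st-D,np.linalg.norm(st-D))
# lid crease & edges
A=[ray(c,*p,70) for p in [(358,50),(358,150),(204,54),(217,150),(210,156),(485,149)]]
for i,j in((0,1),(2,3)): d=A[i]-A[j];print('yaw',np.arctan2(d[1],d[0])-np.pi/2)
d=A[5]-A[4];print('yaw',np.arctan2(d[1],d[0]))
k=[ray(c,*p,100) for p in [(263,98),(321,97)]];print('keeper far corners',k)
s=st-D; print('ang',np.arctan2(s[1],s[0])-.239)
# slot centreline: bright pixels within disc
m=(S<110)&(V>90); q=np.argwhere(m)[:,::-1]; W=np.array([ray(c,*p,76)[:2] for p in q if 235<p[0]<350 and 150<p[1]<226]); W=W[np.hypot(*(W-D).T)<38]
vx,vy,x0,y0=cv2.fitLine(W.astype(np.float32),2,0,.01,.01).ravel();print('slot ang',np.arctan2(vy,vx)-np.pi/2-.239,len(W),x0,y0)
```

```text
disc [545.03613281  51.05967331] 44.90131378173828
stud 158 317.4367088607595 190.76582278481013 [560.79336315  75.11158795] [15.75723034 24.05191465] 28.75386767221512
yaw 0.24716695199711958
yaw 0.2779626893583049
yaw 0.24186002690734093
keeper far corners [array([500.76511387, 138.78315372, 100.        ]), array([547.35405474, 149.83239171, 100.        ])]
ang 0.7518203342018289
slot ang -2.2833586 1594 540.71265 50.454857
```

Run:
```python
from h import *
t=box2w([-24,126.5],np.array([544.4,51.5]),.24); plan(np.array([*t,118]),.24)
```

```text
pos [561.2  67.6 224.9] turn -1.52 shift now [106.9  35.    5.1] shift after turn [106.9  34.8   6. ]
R [[-0.001, -0.212, 0.977], [-0.0, 0.977, 0.212], [-1.0, 0.0, -0.001]] F [-0.9 -1.2  0.7] t 1.95 q [ 0.    0.41  1.71 -0.    1.03 -0.21]
```

>>> {"name": "apply_moves", "arguments": {"increments": [[1, 0, 20, 6, -1.5], [1, 0, 15, 0, 0], [1, 30, 0, 0, 0], [1, 30, 0, 0, 0], [1, 30, 0, 0, 0], [1, 12, 0, 0, 0], [1, 0, 0, 0, 0], [1, 0, 0, 0, 0]]}}

```text
t: 2.75
eef_pos: [559.5, 101.7, 124.6]
tcp_rot: [-0.275, 1.57, -0.038]
ft_force: [0.7, -0.5, 0.5]
opening: 0.008
```

Run:
```python
from h import *
t=box2w([-24,96],np.array([544.4,51.5]),.24); plan(np.array([*t,118]),.24)
```

```text
pos [559.5 101.7 124.6] turn -0.17 shift now [  6.6 -29.1  -0.5] shift after turn [  6.6 -29.1  -0.6]
R [[0.001, -0.235, 0.972], [-0.0, 0.972, 0.235], [-1.0, -0.0, 0.001]] F [ 0.7 -0.5  0.5] t 2.75 q [ 0.06  0.53  1.8  -0.    0.8  -0.17]
```

>>> {"name": "apply_moves", "arguments": {"increments": [[1, 7, 0, 0, 0], [1, 0, -4, 0, 0], [1, 0, -4, 0, 0], [1, 0, -4, 0, 0], [1, 0, -4, 0, 0], [1, 0, -4, 0, 0], [1, 0, -4, 0, 0], [1, 0, -2, 0, 0], [1, 0, 0, 0, 0], [1, 0, 0, 0, 0]]}}

```text
t: 3.75
eef_pos: [565.1, 76.3, 116.7]
tcp_rot: [-2.474, 1.57, -2.237]
ft_force: [-0.3, -1.2, -0.4]
opening: 0.003
```

Run:
```python
from h import *
t=box2w([-24,96],np.array([544.4,51.5]),.24); plan(np.array([*t,118]),.24)
c=cam('wrist');np.savez('w2.npz',**c);cv2.imwrite('pics/w2.png',c['pixels'][:,:,::-1])
```

```text
pos [565.1  76.3 116.7] turn -0.14 shift now [-1.3 -3.1  0. ] shift after turn [-1.3 -3.1 -0. ]
R [[-0.0, -0.235, 0.972], [-0.0, 0.972, 0.235], [-1.0, -0.0, -0.0]] F [-0.3 -1.2 -0.4] t 3.75 q [ 0.02  0.55  1.81 -0.    0.79 -0.22]
```

View pics/w2.png

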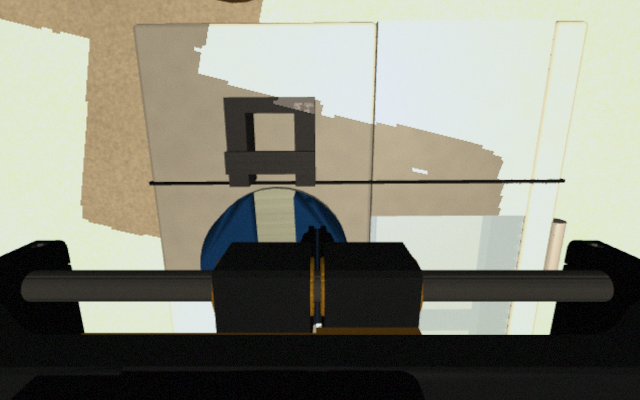

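The slot now points almost straight at the keeper: its edges are at columns about 255 and 295, and the keeper gap is at 247–295. I'll measure the remaining angle.

Run:
```python
from h import *
c=dict(np.load('w2.npz'));px=c['pixels'];h=cv2.cvtColor(px,cv2.COLOR_RGB2HSV).astype(int)
blue=(h[...,0]>95)&(h[...,0]<125)&(h[...,1]>100)
L=[];Rr=[]
for v in range(196,240,3):
    row=np.nonzero(~blue[v,225:330])[0]+225
    seg=[u for u in row if 240<u<310]
    L.append(ray(c,min(seg)-.5,v,94)[:2]);Rr.append(ray(c,max(seg)+.5,v,94)[:2]); print(v,min(seg),max(seg),end='; ')
for P in (L,Rr):
    x=cv2.fitLine(np.array(P,np.float32),2,0,.01,.01).ravel();print('\nang',(np.arctan(-x[0]/x[1])),x)
M=(np.array(L)+Rr)/2; print(np.linalg.norm(np.array(L)-Rr,axis=1).round(1)); print('mid dir from D',[np.arctan2(m[1]-51.5,m[0]-544.4)-np.pi/2 for m in M[:4]])
k=[ray(c,*p,100)[:2] for p in [(224,98),(315,97),(247,113),(295,113),(225,152),(315,152)]];print('keeper',np.round(k,1))
e=[ray(c,*p,70)[:2] for p in [(377,25),(374,178),(150,183),(564,181)]]
d=e[0]-e[1];print(np.arctan2(d[1],d[0])-np.pi/2);d=e[3]-e[2];print(np.arctan2(d[1],d[0]))
```

```text
196 241 294; 199 254 293; 202 254 293; 205 254 294; 208 255 294; 211 255 294; 214 255 294; 217 255 294; 220 256 294; 223 256 295; 226 256 295; 229 256 295; 232 257 309; 235 257 309; 238 257 309; 
ang 0.37394103 [ 3.6528695e-01 -9.3089497e-01  5.2677368e+02  7.7727379e+01]

ang 0.5712308 [ 5.406679e-01 -8.412361e-01  5.513016e+02  8.366337e+01]
[30.8 22.9 22.9 23.5 23.  23.1 23.1 23.2 22.6 23.3 23.3 23.4 31.1 31.1
 31.2]
mid dir from D [np.float64(0.3013892190927525), np.float64(0.22117899017576592), np.float64(0.22193776501310736), np.float64(0.21500407782233233)]
keeper [[500.4 139. ]
 [545.7 150.4]
 [513.3 134.4]
 [537.4 140.3]
 [505.6 111.9]
 [552.2 123.2]]
0.26057166112409047
0.24223495520961108
```

Run:
```python
from h import *
c=dict(np.load('w2.npz'))
for a,b in (((253.5,199),(256,229)),((293.7,199),(295.5,229))):
    for z in (94,76):
        d=ray(c,*a,z)-ray(c,*b,z);print(z,np.arctan2(d[1],d[0])-np.pi/2, ray(c,*b,z))
```

```text
94 0.270416398489165 [529.25079895  70.85729252  94.        ]
76 0.2704163984891683 [527.31957628  63.8901548   76.        ]
94 0.27789656503909654 [551.70423877  76.29221782  94.        ]
76 0.27789656503909876 [551.97677702  69.85850731  76.        ]
```

About 0.035–0.1 rad remains. I'll push 2 mm further, back off, rise, and look from above.

>>> {"name": "apply_moves", "arguments": {"increments": [[1, 0, -1, 0, 0], [1, 0, -1, 0, 0], [1, 0, 0, 0, 0], [1, 0, 0, 0, 0], [1, 0, 5, 0, 0], [1, 0, 5, 0, 0], [1, -30, 0, 0, 0], [1, -40, 20, 0, 0], [1, -20, 40, 0, 0], [1, 0, 0, 0, 0]]}}

```text
t: 4.8
eef_pos: [549.1, 146.0, 209.7]
tcp_rot: [-0.013, 1.566, 0.228]
ft_force: [-0.0, 0.6, -1.1]
opening: 0.004
```

Run:
```python
from h import *
print(status.state()['eef_pos'])
c=cam('top');np.savez('t2.npz',**c);w=cam('wrist')
W=cv2.resize(w['pixels'][150:350,150:450],(600,400)); T=cv2.resize(c['pixels'][160:230,260:360],None,fx=2,fy=2)
W[:140,:200]=T
cv2.imwrite('pics/w3.png',W[:,:,::-1]);np.savez('w3.npz',**w)
```

```text
[549.12843572 145.99510741 209.678878  ]
```

View pics/w3.png

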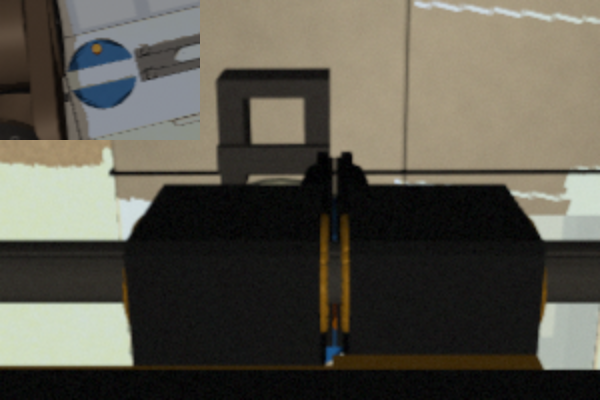

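In the top inset the slot looks in line with the channel, with the stud at roughly (308,184) in the full image. I'll measure it.

Run:
```python
from h import *
D=np.array([544.4,51.5])
for n in ('t2','scene'):
    c=dict(np.load('t2.npz')) if n=='t2' else cam('scene')
    px=c['pixels'];h=cv2.cvtColor(px,cv2.COLOR_RGB2HSV).astype(int);H,S,V=h[...,0],h[...,1],h[...,2]
    u0,v0=proj(c,[*D,94]);yy,xx=np.mgrid[:400,:640];near=np.hypot(xx-u0,yy-v0)<30
    v,u=np.nonzero(near&((H<22)|(H>174))&(S>130)&(V>80)); s=ray(c,u.mean(),v.mean(),110)[:2]; print(n,len(u),'stud ang',np.arctan2(*(s-D)[::-1]),np.linalg.norm(s-D))
    q=np.argwhere(near&(S<90)&(V>90))[:,::-1]; W=np.array([ray(c,*p,76)[:2] for p in q]);W=W[(np.hypot(*(W-D).T)<36)]
    th=np.arctan2(*(W-D).T[::-1]); 
    x=cv2.fitLine(W.astype(np.float32),cv2.DIST_HUBER,0,.01,.01).ravel();print('slot',np.arctan(-x[0]/x[1]),x,len(W))
```

```text
t2 15 stud ang 0.22378363489794972 31.661416699634824
slot 0.22840974 [ 2.2642884e-01 -9.7402769e-01  5.4465759e+02  5.1359867e+01] 261
scene 37 stud ang -0.6672716447387432 16.221624730451623
slot 0.2770978 [ 2.7356529e-01 -9.6185344e-01  5.4328455e+02  5.3016945e+01] 136
```

The slot angle from above is 0.226 against a box yaw of about 0.237, well within tolerance. Now to behind the tab.

Run:
```python
from h import *
t=box2w([-50,-202],np.array([544.4,51.5]),.237); print(t);plan(np.array([*t,108]),.237)
```

```text
[ 610.61008831 -222.6171724 ]
pos [548.9 142.7 206.2] turn 0.09 shift now [  98.3 -369.5  -26.3] shift after turn [  98.3 -369.6  -25.7]
R [[-0.001, -0.236, 0.972], [-0.0, 0.972, 0.236], [-1.0, -0.0, -0.001]] F [ 0.7  0.1 -0.2] t 4.95 q [ 0.14  0.43  1.73 -0.    0.99 -0.1 ]
```

>>> {"name": "apply_moves", "arguments": {"increments": [[1, 0, -45, -4, 0], [1, 0, -45, -4, 0], [1, 0, -45, -4, 0], [1, 0, -45, -4, 0], [1, 0, -45, -4, 0], [1, 0, -45, -4, 0], [1, 0, -45, -2, 0], [1, 0, -45, 0, 0], [1, 0, -10, 0, 0], [1, 0, 0, 0, 0]]}}

```text
t: 5.95
eef_pos: [610.4, -225.1, 205.0]
tcp_rot: [2.532, 1.569, 2.766]
ft_force: [-0.4, 0.7, -1.2]
opening: 0.003
```

Run:
```python
from h import *
D=np.array([544.4,51.5]);t=box2w([-50,-202],D,.237);plan(np.array([*t,108]),.237)
c=cam('wrist','w4.png');px=c['pixels'];h=cv2.cvtColor(px,cv2.COLOR_RGB2HSV).astype(int);H,S,V=h[...,0],h[...,1],h[...,2]
m=(((H<8)|(H>172))&(S>150)&(V>60)).astype(np.uint8);n,l,s,ce=cv2.connectedComponentsWithStats(m)
for i in range(1,n):
    if s[i,4]>60:
        w=ray(c,*ce[i],118)[:2]-D;k,q=np.cos(.237),np.sin(.237);print(s[i],ce[i],'box',[-50+k*w[0]+q*w[1],80-q*w[0]+k*w[1]])
```

```text
pos [ 610.4 -225.1  205. ] turn -0.15 shift now [97.   2.3  1. ] shift after turn [97.   2.3  1. ]
R [[-0.002, -0.232, 0.973], [0.001, 0.973, 0.232], [-1.0, 0.001, -0.002]] F [-0.4  0.7 -1.2] t 5.95 q [-0.45  0.55  1.51 -0.    1.08 -0.69]
[293 154  59  18 930] [321.99784946 162.73763441] box [np.float64(-47.56980306107934), np.float64(-171.19842654668136)]
```

View pics/w4.png

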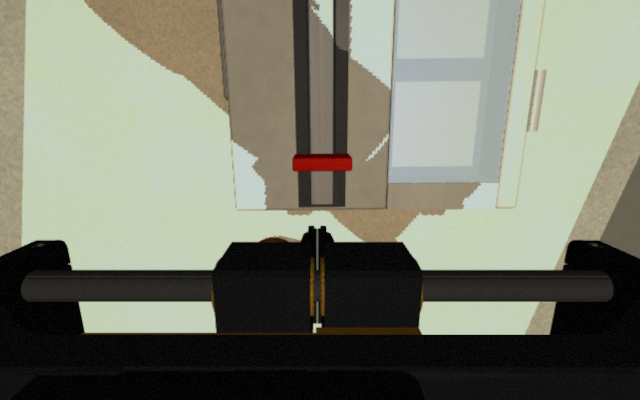

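The tab is at (322,163), 2 mm off the finger line, with an 18 mm gap. I descend and then push.

>>> {"name": "apply_moves", "arguments": {"increments": [[1, 30, 0, 1, 0], [1, 30, 0, 0, 0], [1, 30, 0, 0, 0], [1, 7, 0, 0, 0], [1, 0, 0, 0, 0], [1, 0, 5, 0, 0], [1, 0, 5, 0, 0], [1, 0, 5, 0, 0], [1, 0, 5, 0, 0], [1, 0, 5, 0, 0]]}}

```text
t: 7.0
eef_pos: [606.6, -198.5, 110.5]
tcp_rot: [-0.837, 1.569, -0.599]
ft_force: [0.9, -2.8, 2.2]
opening: 0.008
```

>>> {"name": "apply_moves", "arguments": {"increments": [[1, 0, 8, 0, 0], [1, 0, 8, 0, 0], [1, 0, 8, 0, 0], [1, 0, 8, 0, 0], [1, 0, 8, 0, 0], [1, 0, 8, 0, 0], [1, 0, 5, 0, 0], [1, 0, 0, 0, 0]]}}

```text
t: 7.8
eef_pos: [593.3, -146.0, 109.4]
tcp_rot: [2.293, 1.57, 2.531]
ft_force: [1.2, 0.3, 0.5]
opening: 0.003
```

Run:
```python
from h import *
D=np.array([544.4,51.5]);t=box2w([-50,-6],D,.237);plan(np.array([*t,108]),.237)
```

```text
pos [ 593.3 -146.   109.4] turn 0.07 shift now [  1.5 117.5  -1. ] shift after turn [  1.5 117.5  -1.2]
R [[-0.001, -0.236, 0.972], [0.001, 0.972, 0.236], [-1.0, 0.001, -0.001]] F [1.2 0.3 0.5] t 7.8 q [-0.35  0.6   1.71  0.    0.83 -0.59]
```

>>> {"name": "apply_moves", "arguments": {"increments": [[1, 0, 6, 0, 0], [1, 0, 6, 0, 0], [1, 0, 6, 0, 0], [1, 0, 6, 0, 0], [1, 0, 6, 0, 0], [1, 0, 6, 0, 0], [1, 0, 6, 0, 0], [1, 0, 6, 0, 0], [1, 0, 6, 0, 0], [1, 0, 0, 0, 0]]}}

```text
t: 8.8
eef_pos: [580.8, -93.7, 109.7]
tcp_rot: [2.387, 1.57, 2.625]
ft_force: [1.0, 0.4, 0.4]
opening: 0.003
```

>>> {"name": "apply_moves", "arguments": {"increments": [[1, 0, 6, 0, 0], [1, 0, 6, 0, 0], [1, 0, 6, 0, 0], [1, 0, 6, 0, 0], [1, 0, 6, 0, 0], [1, 0, 6, 0, 0], [1, 0, 6, 0, 0], [1, 0, 6, 0, 0], [1, 0, 4, 0, 0], [1, 0, 0, 0, 0]]}}

```text
t: 9.8
eef_pos: [568.4, -43.3, 109.5]
tcp_rot: [2.422, 1.57, 2.66]
ft_force: [-0.2, -0.6, -0.1]
opening: 0.006
```

>>> {"name": "apply_moves", "arguments": {"increments": [[1, 0, 3, 0, 0], [1, 0, 3, 0, 0], [1, 0, 3, 0, 0], [1, 0, 0, 0, 0], [1, 0, 0, 0, 0]]}}

```text
t: 10.3
eef_pos: [566.5, -35.0, 109.6]
tcp_rot: [2.345, 1.57, 2.583]
ft_force: [-0.4, -0.2, 0.5]
opening: 0.003
```

Run:
```python
from h import *
D=np.array([544.4,51.5]);t=box2w([-50,-6],D,.237);plan(np.array([*t,108]),.237)
cam('wrist','w5.png')
```

```text
pos [566.5 -35.  109.6] turn 0.04 shift now [ 1.6  3.3 -1.2] shift after turn [ 1.6  3.3 -1.2]
R [[-0.0, -0.236, 0.972], [0.0, 0.972, 0.236], [-1.0, 0.0, -0.0]] F [-0.4 -0.2  0.5] t 10.3 q [-0.18  0.55  1.82  0.    0.77 -0.42]
```

View pics/w5.png

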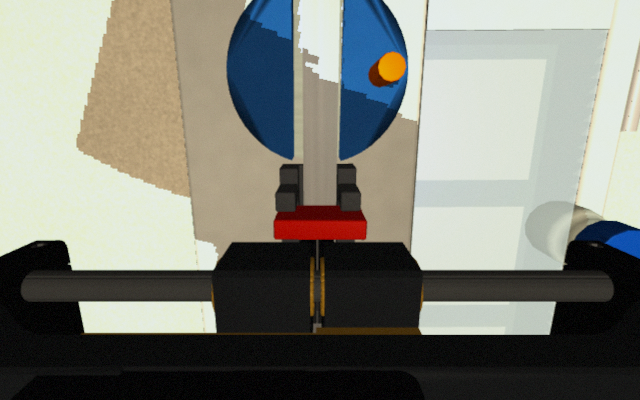

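The bolt is through the slot, and the tab (320,220) is just short of the posts. I press on gently until the force rises.

>>> {"name": "apply_moves", "arguments": {"increments": [[1, 0, 2, 0, 0], [1, 0, 1, 0, 0], [1, 0, 1, 0, 0], [1, 0, 0, 0, 0], [1, 0, 0, 0, 0]]}}

```text
t: 10.85
eef_pos: [566.3, -33.1, 109.7]
tcp_rot: [-1.308, 1.568, -1.07]
ft_force: [1.3, -13.3, -3.8]
opening: 0.002
```

>>> {"name": "apply_moves", "arguments": {"increments": [[1, 0, 1, 0, 0], [1, 0, 1, 0, 0], [1, 0, 0, 0, 0], [1, 0, 0, 0, 0]]}}

```text
t: 11.25
eef_pos: [566.3, -32.9, 109.7]
tcp_rot: [-1.346, 1.565, -1.108]
ft_force: [1.1, -27.2, -4.5]
opening: 0.003
```

There is a firm stop: force rose to 27 N with no further travel. Back off, rise and move clear.

>>> {"name": "apply_moves", "arguments": {"increments": [[1, 0, -5, 0, 0], [1, 0, -15, 0, 0], [1, 0, -10, 0, 0], [1, -30, 0, 0, 0], [1, -45, 0, 0, 0], [1, -45, 0, 0, 0], [1, 0, -45, 0, 0], [1, 0, -45, 0, 0], [1, 0, -45, 0, 0], [1, 0, -45, 0, 0]]}}

```text
t: 12.25
eef_pos: [614.8, -235.7, 229.8]
tcp_rot: [-0.245, 1.57, -0.007]
ft_force: [1.1, 0.1, -0.4]
opening: 0.001
```

>>> {"name": "apply_moves", "arguments": {"increments": [[1, 0, -45, 0, 0], [1, 0, -45, 0, 0], [1, 0, -45, 0, 0], [1, 0, -45, 0, 0], [1, 0, 0, 0, 0], [1, 0, 0, 0, 0]]}}

```text
t: 12.85
eef_pos: [656.5, -409.5, 228.5]
tcp_rot: [2.081, 1.569, 2.318]
ft_force: [1.0, -0.2, 0.1]
opening: 0.003
```

Run:
```python
from h import *
print(status.state()['eef_pos'])
c=cam('top');a=cam('scene')
o=np.zeros((600,800,3),np.uint8)
o[:300]=cv2.resize(c['pixels'][100:250,220:480],(800,300)) if 0 else cv2.resize(c['pixels'][95:245,100:500],(800,300),interpolation=cv2.INTER_CUBIC)
o[300:]=cv2.resize(a['pixels'][90:277,170:420],(401,300)).repeat(1,0)[:, :400].repeat(2,1)[:, :800] if 0 else cv2.resize(a['pixels'][100:280,0:480],(800,300),interpolation=cv2.INTER_CUBIC)
cv2.imwrite('pics/fin.png',o[:,:,::-1])
D=np.array([544.4,51.5])
px=c['pixels'];h=cv2.cvtColor(px,cv2.COLOR_RGB2HSV).astype(int);H,S,V=h[...,0],h[...,1],h[...,2]
m=(((H<6)|(H>174))&(S>150)&(V>80));m[:150]=0;m[230:]=0;m[:,:320]=0;m[:,420:]=0
v,u=np.nonzero(m);w=ray(c,u.mean(),v.mean(),118)[:2]-D;k,q=np.cos(.237),np.sin(.237);print(len(u),'tab box',[-50+k*w[0]+q*w[1],80-q*w[0]+k*w[1]])
```

```text
[ 656.49660305 -409.49840151  228.52431179]
60 tab box [np.float64(-49.96100464722657), np.float64(9.533371680626814)]
```

View pics/fin.png

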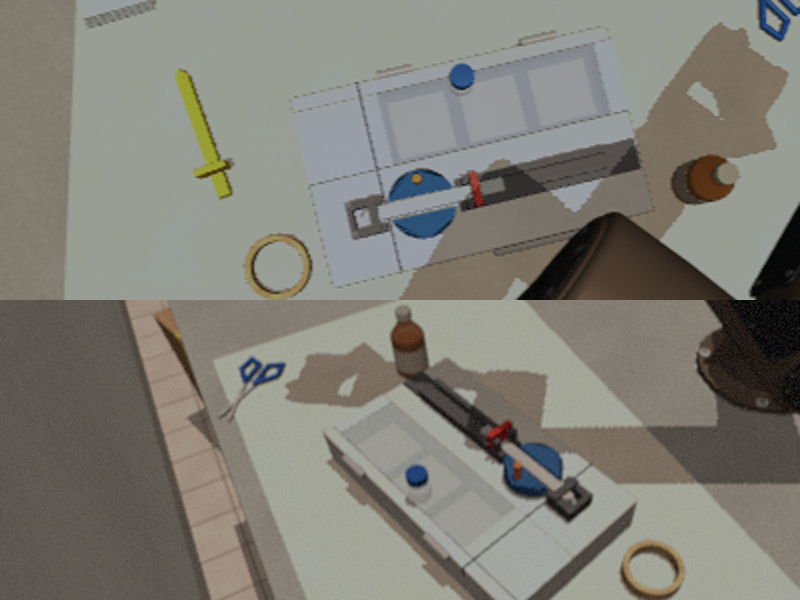

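Both views show the bolt through the slot with its nose in the keeper, and the tab at the posts (box y 9.5 against 9 nominal). The vial, bottle and tape haven't moved, and the arm is clear.

```bash
python3 -c "
from cell import env
print(env.job_done())"
```

```text
the job is handed in; nothing more can be done
None
```

The drying box is locked, and I handed the job in at about 13 s of the 48 s allowed. I turned the disc from about 0.8 rad to 0 by pushing its stud, then pushed the bolt by its red tab through the slot until the tab stopped against the posts.

- **Bolt home:** the push met a firm stop, with about 27 N and no further travel. The final top view put the tab at box y = 9.5 mm (nominal 9) and on the line in x.
- **Disc angle:** before the bolt went in, the top camera measured the slot within about 0.01 rad of the box line. The scene camera's slot fit gave 0.277 against a yaw of 0.237, and its stud angle came out far off. I put both down to poor colour masking and did not rely on them. The bolt then passed through the slot with only small forces showing.
- **Rest of the scene:** the bottle, tape and vial look unmoved in the last pictures, judged by eye rather than measured. The arm finished clear of everything, reading no more than 1 N.

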